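Back off the ratchet clamp on the potting board

ROBOT

A 6-joint arm with a two-finger parallel gripper is mounted at the origin on a cart in front of the work surface, level with it; the furniture and walls round the work are solid. World frame = base frame: x ahead of the robot, y to its left, z up, the work surface at z = 0. Lengths are in m, angles in rad, forces in N, time in s.
With the tool pointing down it reaches from about 0.275 to 0.825 m from the base axis. Payload 4.9 kg.
Tool frame: the origin (TCP) lies at the very end of the fingers, on their centre line; the grasp point (between the pads) lies 19 mm behind it; z points along the fingers, y is the line along which they close (so a half turn about z gives the same grasp; the last joint's range is limited). The gripper opens to 85 mm and grips with 20 to 120 N. Pads are 22 mm wide; open, the fingers measure 114 mm over their backs; the gripper's body (76 mm by 85 mm) begins 54 mm behind the grasp point. The pads swing forward as they close: fully open they stand 13 mm farther back than shut.
Start: joints at [1.174, 0.326, -0.193, 1.052, 0, 1.437], TCP at [0.143, 0.531, 0.231] pointing down, gripper open.
Joint ranges: [-2.65, 2.65], [-0.97, 1.79], [-1.3, 1.35], [-1.93, 2.1], [-1.47, 1.37], [-3.14, 3.14]. Speed limits (rad/s): [2.57, 2.57, 3.14, 3.14, 3.14, 3.14].

INTERFACE

Orientations are given as a unit quaternion [w, x, y, z].
In Python, from workcell import * gives the robot as it stands. The module is installed in compiled form; this text tells all that it offers.
- The arm moves only by the tool servo_tool, never from a script. Its arguments are lists of equal length, an entry for each row: "dp": the shift along the tool's x, y, z in units of 750 mm (1.0 is 750 mm), a list of three; "yaw": the turn about the tool's z in units of pi/2 rad (1.0 is pi/2 rad). In form: {"dp": [[tx, ty, tz], ...], "yaw": [yaw, ...]}. A call has 1 to 5 rows; each row is the pose to reach, as a shift and turn from the pose commanded when the call began, along the tool's axes at that moment; what a row does not reach only later rows make up. A row lasts 1/10 s, in which the tool goes at most 50 mm and 8.59 degrees, less where a joint would pass 70% of its speed; a pose out of reach is approached as far as the arm can. A call with a number of a shift or a turn outside -1 to 1 is refused whole. A call with a gripper value outside its range is refused whole. "jaw" is the opening, from -1 (shut) to 1 (fully open), set as the call begins (left out, the last holds). The fingers move at their own pace and stop on an object; "grip_force" is the grip in N (left out, the last holds). Time passes only in rows, so rows that repeat a pose let the fingers close. It gives the time, the measured TCP pose, the force, the opening and the grip force at its end, in the units of the state.
- read_state(): the state, without advancing time (a new reading comes with each control period).
- grab_frame(name): name is "side" or "top" or "wrist"; returns a dict with "color" (400x640x3 uint8, red, green, blue), "intrinsics" (3x3 intrinsics, pixels), "R" (3x3) and "t" (3): a world point X has camera coordinates R X + t; the wrist camera has in their place "hand_eye" (4x4, takes a point from camera to tool coordinates, whose origin is the TCP and whose axes are the flange's). Camera axes: x right, y down, z forward; pixel columns grow to the right and rows downward; lengths in m; the calibration is good to about 2 mm. The wrist camera is an equidistant fisheye: a pixel r from the principal point sees the ray r / f radians off the axis. A picture is of the moment at which its call begins: read the wrist's pose just before it. There is no depth.
- job_done(): hands the job in; it is judged then, once.
The state is a dict: "t": time; "qpos": joint angles; "qvel": joint speeds; "joint_efforts": joint torques, N m; "tool_pos": TCP position; "tcp_rot": TCP orientation; "wrist_force": force on the tool from outside, world axes, zero at the start; "moment": the same for the moment, N m; "finger_gap": opening from 0.0 (shut) to 1.0 (fully open); "grasp_force": force on a finger pad.
Only numpy, scipy, OpenCV 4.12 (cv2) and the standard library are available. Lean on these libraries where they do the work, as an engineer would, in place of code of your own. Each camera call takes 0.05 s, during which the arm holds its last target. There are 200 camera calls.

TASK

Make room on the potting clamp: with the fingertips, press the orange release key on top of the blue sliding jaw and, keeping it pressed, push the jaw away from the green seed tin, all the way back to the end of its travel. Then let the key spring up and move clear. Do not grasp or lift anything, do not force the jaw, and leave the seed tin, the glass tumbler, the kitchen timer and the seed packet where they are.

Things in the scene. Friction and masses are not known exactly. Their poses are not given: they have to be found in the camera images.
- clamp_base: Wooden potting clamp fixed to the worktop: a board 430 x 160 mm whose deck is 34 mm high, with a slot and two toothed steel strips along its middle. Origin: centre of the underside. Its x axis runs along the board: an aluminium fixed jaw (up to 94 mm high) stands at x = -0.2, and the sliding jaw goes back along +x. Two low aluminium end blocks (55 mm high, 7 to 45 mm either side of the middle) stand at x = +0.208. It does not move during the job.
- jaw (a joint): Position of the blue sliding jaw along the board in m: 0 nearest the seed tin, growing as it goes back along the board's +x, 0.19 fully back at a hard stop. Starts between 0 and 0.06. While the release key is up a ratchet of 7.5 mm pitch locks it both ways (up to one notch of play, it cannot be forced); with the key down 5 mm or more it slides with about 2 N.
- release (a joint): How far the orange release key is pressed in m: 0 up (jaw locked), 0.014 at its bottom stop. At the start it is up (on some starts up to 5 mm down, its pawl resting on a ratchet pin until the jaw shifts a little). A spring pushes it up with about 7 N at the top and 10.5 N at the bottom. 0.008 to 0.011 is a good depth while sliding; let go, it springs up and the jaw is locked again.
- release_top (a point): Centre of the top face of the orange release key, which rides on the blue jaw; it goes down with the key. The face is 50 mm along the board by 46 mm across, 110 mm above the worktop when up. Its motion when pressed is straight down.
- rest_face (a point): Centre of the exposed part of the blue upright back rest of the jaw, on the side facing the key: the face is 56 mm wide, upright, square to the board's x axis, 28 mm along the board's +x from the key's centre, 12 mm thick, and rises 36 mm above the key (top 146 mm above the worktop). Fingertips standing on the key push the jaw back against it. This point is 18 mm above the key and moves with the jaw.
- seed_tin: Closed green seed tin, loose, 154 mm across the board, 109 mm along it and 66 mm high, standing on the deck between the fixed jaw and the sliding jaw, 10 mm or more clear of the sliding jaw's face. Origin: centre of its underside. Must stay put.
- tumbler: Clear drinking glass, loose, 81 mm across, 92 mm high, on the worktop beyond the clamp as seen from the robot. Origin: centre of its underside. Must stay put.
- kitchen_timer: Red and white kitchen timer, loose, 66 mm across, 43 mm high, on the worktop beyond the clamp. Origin: centre of its underside. Must stay put.
- seed_packet: Paper seed packet lying flat, loose, 115 x 85 x 10 mm, on the worktop past the +x end of the clamp. Origin: centre of its underside. Must stay put.

How it is judged:
On the way, in this order (a step that is already met when the one before it is completed fails the run):
1. the release key is pressed while the jaw is still near its start (value of joint release above 0.0055 m and value of joint jaw below 0.09 m), for 0.1 s.
2. the jaw is pushed past the middle of its bar with the key held down (value of joint release above 0.004 m and value of joint jaw above 0.12 m), for 0.1 s.
At the end, for the whole second after the job is handed in: The sliding jaw rests within 8 mm of its rearmost position, the release key is let go (less than 6 mm down), the seed tin is within 15 mm and the tumbler, timer and seed packet within 20 mm of where they started (value of joint jaw above 0.182 m and value of joint release below 0.006 m and velocity of joint jaw between -0.005 and 0.005 m/s and distance of seed_tin from where it was at the start of the episode below 0.015 m and distance of each of tumbler, kitchen_timer, seed_packet from where it was at the start of the episode below 0.02 m); the robot touches nothing.
It fails at once if the jaw or its key is pressed, pushed or pinched with more than 60 N (contact force between any of the arm, the fingers and jaw above 60 N).
It fails at once if the seed tin is shoved or lifted (distance of seed_tin from where it was at the start of the episode above 0.015 m).
It fails at once if the tumbler, kitchen timer or seed packet is shoved or lifted (distance of any of tumbler, kitchen_timer, seed_packet from where it was at the start of the episode above 0.02 m).
It also fails if it takes over 35 s, if anything falls off the work surface, if the arm or the gripper's body presses on something with over 40 N, if the wrist force passes 120 N, or if a joint passes its speed limit or range.

## Working session

There is one attempt and no reset: what is moved stays moved. The work goes in short steps, Python scripts to look and compute and a tool call to move; the robot and the scene stay as the last step left them, time stands still between calls to the robot, and variables do not carry over. Pictures are saved under pics/ and viewed, at most 10 in all, crops included, and the job is handed in when it is done.

Besides the shell and the picture viewer there is one more tool, called after ">>>" as name(argument=value, ...), one argument or row to a line, values as JSON. servo_tool: Moves the arm, as the interface text tells. Shifts and turns lie within -1 to 1; 1 stands for 750 mm of shift or pi/2 rad of turn. Its arguments: {"type":"object","properties":{"dp":{"type":"array","items":{"type":"array","items":{"type":"number"}}},"yaw":{"type":"array","items":{"type":"number"}},"jaw":{"type":"number"},"grip_force":{"type":"number"}},"required":["dp","yaw"]}

```bash
mkdir -p pics
python3 - <<'E'
from workcell import *
import cv2,pickle
s=read_state();print({k:s[k] for k in('t','tool_pos','tcp_rot','wrist_force','finger_gap')})
d={n:grab_frame(n) for n in('side','top')}
pickle.dump(d,open('f.pkl','wb'))
for n in d: cv2.imwrite(f'pics/{n}.png',d[n]['color'][...,::-1])
E
```

```text
{'t': 0.0, 'tool_pos': array([0.14265149, 0.53055921, 0.23049416]), 'tcp_rot': array([-2.19225033e-04,  1.31042435e-01,  9.91376364e-01, -8.57951650e-04]), 'wrist_force': array([ 0.13596265, -0.16451268, -0.17724874]), 'finger_gap': 1.002882167245381}
```

View pics/top.png

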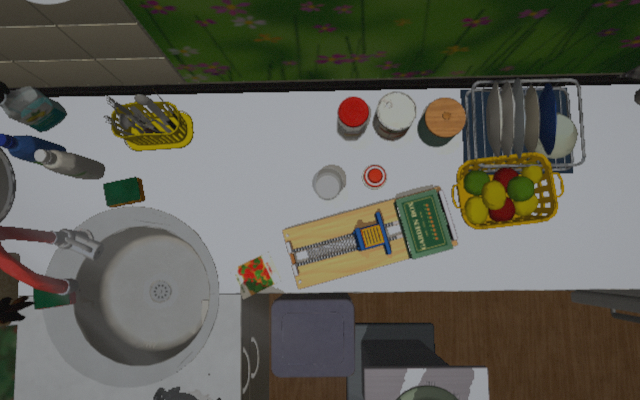

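View pics/side.png

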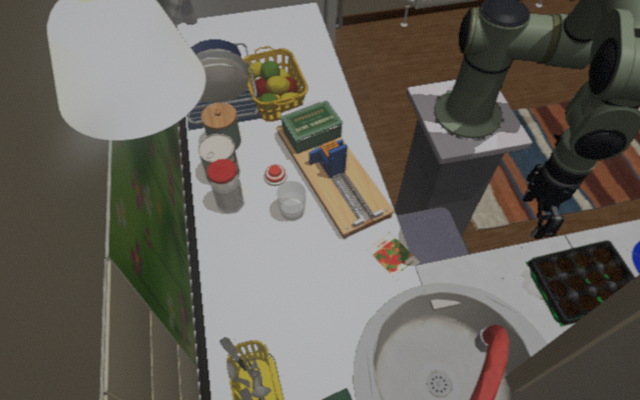

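The top view shows the clamp running from (455,215) to (285,260), the key near (372,236) and the tin near (425,222). I'll enlarge the clamp in both views.

Run:
```python
import cv2,pickle
d=pickle.load(open('f.pkl','rb'))
a=d['top']['color'][180:295,270:470,::-1]
cv2.imwrite('pics/topc.png',cv2.resize(a,None,fx=4,fy=4,interpolation=cv2.INTER_CUBIC))
a=d['side']['color'][95:240,270:400,::-1]
cv2.imwrite('pics/sidec.png',cv2.resize(a,None,fx=4,fy=4,interpolation=cv2.INTER_CUBIC))
```

```text
(no output)
```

View pics/topc.png

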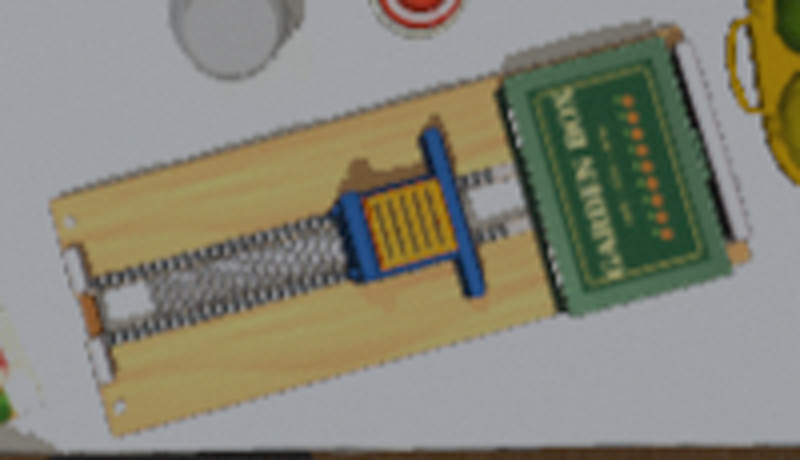

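View pics/sidec.png

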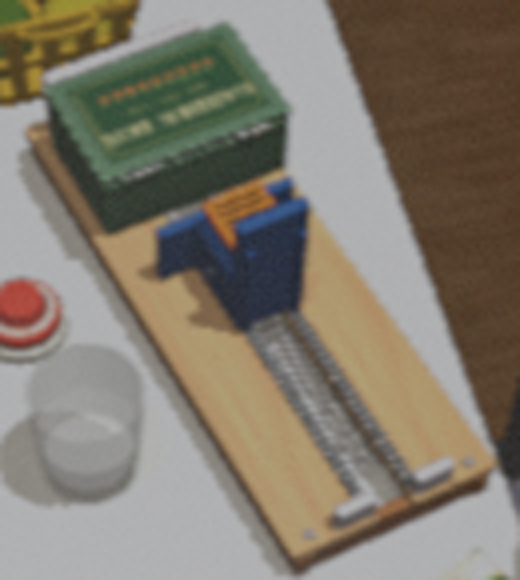

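The top crop shows the key's corners near (365,200), (445,180), (460,258) and (380,275). The deck's corners are at (50,200) and (115,435), with its edges running to (500,78) and (560,315). The rest is at the left of the key, near (355,235). In the side crop the key is near (238,212).

```bash
cat > h.py <<'E'
import numpy as np,pickle
d=pickle.load(open('f.pkl','rb'))
def bp(n,uv,z):
    f=d[n];r=f['R'].T@np.linalg.inv(f['intrinsics'])@[*uv,1.];c=-f['R'].T@f['t'];return c+r*(z-c[2])/r[2]
def pj(n,X):
    f=d[n];p=f['intrinsics']@(f['R']@X+f['t']);return p[:2]/p[2]
E
python3 - <<'E'
from h import *
np.set_printoptions(precision=4,suppress=True)
T=lambda u,v:((u+.5)/4-.5+270,(v+.5)/4-.5+180)
P=[bp('top',T(*p),.034) for p in((50,200),(500,78),(115,435),(560,315))]
print(P)
for a,b in((0,1),(2,3)): e=P[a]-P[b];print('yaw',np.arctan2(e[1],e[0]))
e=P[0]-P[2];print('end',np.arctan2(e[1],e[0])-np.pi/2,np.linalg.norm(e))
th=np.mean([np.arctan2(*(P[a]-P[b])[1::-1]) for a,b in((0,1),(2,3))])
ux=np.array([np.cos(th),np.sin(th),0])
mid=(P[0]+P[2])/2;base=mid-.215*ux;print('th',th,'base',base)
K=[bp('top',T(*p),.11) for p in((365,200),(445,180),(460,258),(380,275))]
k=np.mean(K,0);print('key',K,k,'local',(k-base)@ux,np.cross(ux,k-base)[2])
for X in(k,base+ux*((k-base)@ux)+[0,0,.076]):
  p=pj('side',X);print('side crop',((p-[270,95]+.5)*4-.5))
q=k+.025*ux+[0,0,.036];print('rest top side', [(pj('side',q+s*.028*np.cross([0,0,1],ux)+.009*ux)-[270,95]+.5)*4-.5 for s in(1,-1)], [(pj('top',q+s*.028*np.cross([0,0,1],ux)+.009*ux)-[270,180]+.5)*4-.5 for s in(1,-1)])
E
```

```text
[array([0.5112, 0.3657, 0.034 ]), array([0.5868, 0.0702, 0.034 ]), array([0.3589, 0.3246, 0.034 ]), array([0.4322, 0.0363, 0.034 ])]
yaw 1.8213805109272445
yaw 1.8197408931079424
end -1.307112764138522 0.1577226771085281
th 1.8205607020175933 base [0.4882 0.1368 0.034 ]
key [array([0.5038, 0.1652, 0.11  ]), array([0.5154, 0.1159, 0.11  ]), array([0.4675, 0.108 , 0.11  ]), array([0.4578, 0.1571, 0.11  ])] [0.4861 0.1365 0.11  ] local 0.00021950456877061503 0.0020989944021347724
side crop [250.2628 212.941 ]
side crop [247.5811 213.9953]
rest top side [array([312.2687, 198.3916]), array([238.373 , 227.5525])] [array([375.4115, 285.8437]), array([350.0465, 194.9553])]
```

>>> servo_tool(
  dp=[
    [-0.05,-0.033,0],
    [-0.1,-0.067,0],
    [-0.15,-0.1,0],
    [-0.2,-0.133,0],
    [-0.25,-0.167,0],
  ],
  yaw=[0.08,0.16,0.24,0.32,0.4],
  jaw=-1,
  grip_force=20,
)

```text
t: 0.6
tool_pos: [0.2921, 0.3599, 0.231]
tcp_rot: [-0.0, 0.433, 0.901, -0.0]
wrist_force: [0.4, 0.2, -0.3]
finger_gap: 0.139
grasp_force: 0.0
```

```bash
cat > g.py <<'E'
import sys;from workcell import *;from h import *
from scipy.spatial.transform import Rotation as Ro
np.set_printoptions(precision=4,suppress=True)
def go(off,z,lat=0):
    s=read_state();q=s['tcp_rot'];R=Ro.from_quat([*q[1:],q[0]]).as_matrix()
    th=1.8206;ux=np.array([np.cos(th),np.sin(th),0]);uy=np.array([-ux[1],ux[0],0])
    k=np.array([.4866,.1366,0]);rel=s['tool_pos']-k
    w=k+off*ux+lat*uy;w[2]=z;d=R.T@(w-s['tool_pos'])/.75
    a=th-np.arctan2(R[1,0],R[0,0]);yaw=-((a+np.pi)%(2*np.pi)-np.pi)/(np.pi/2)
    print('t',s['t'],'pos',s['tool_pos'],'local',rel@ux,rel@uy,'F',s['wrist_force'],'gap',s['finger_gap'],'q6',s['qpos'][5]);print('dp',d,'yaw',yaw,'z',R[:,2],'tool x,y along ux',R.T@ux)
if __name__=='__main__': go(*map(float,sys.argv[1:]))
E
python3 g.py .008 .18
```

```text
t 0.6 pos [0.2921 0.3599 0.231 ] local 0.26450558687547676 0.13326958492318314 F [ 0.3771  0.2436 -0.2583] gap 0.13918544488037124 q6 1.62546198974799
dp [-0.3848  0.0208  0.0681] yaw 0.2707185396550869 z [-0.0002 -0.0003 -1.    ] tool x,y along ux [ 0.9109  0.4125 -0.0002]
```

>>> servo_tool(
  dp=[
    [-0.06,0.003,0],
    [-0.12,0.006,0],
    [-0.18,0.01,0],
    [-0.24,0.013,0],
    [-0.3,0.016,0],
  ],
  yaw=[0.06,0.12,0.18,0.24,0.27],
)

```text
t: 1.1
tool_pos: [0.4429, 0.1924, 0.2311]
tcp_rot: [-0.0, 0.612, 0.791, -0.0]
wrist_force: [0.6, -0.2, 0.2]
finger_gap: 0.001
grasp_force: 0.0
```

```bash
python3 g.py .006 .16
```

```text
t 1.1 pos [0.4429 0.1924 0.2311] local 0.06485000920075286 0.028563738134550005 F [ 0.5951 -0.2385  0.2148] gap 0.0012358319323179864 q6 1.5747687138361992
dp [-0.0786  0.0379  0.0948] yaw 0.0018312426733220033 z [-0.0004  0.0001 -1.    ] tool x,y along ux [1.     0.0029 0.0002]
```

>>> servo_tool(
  dp=[
    [-0.04,0.019,0],
    [-0.078,0.038,0.02],
    [-0.078,0.038,0.06],
    [-0.078,0.038,0.094],
    [-0.078,0.038,0.094],
  ],
  yaw=[0.002,0.002,0.002,0.002,0.002],
)

```text
t: 1.6
tool_pos: [0.4816, 0.1438, 0.1574]
tcp_rot: [-0.003, 0.613, 0.79, -0.003]
wrist_force: [-0.8, 0.2, 0.1]
finger_gap: -0.0
grasp_force: 0.0
```

```bash
python3 g.py .006 .12
python3 - <<'E'
from workcell import *
import cv2
for n in('side','wrist'):
    f=grab_frame(n); a=f['color'][...,::-1]
    if n=='side': a=cv2.resize(a[60:240,240:420],None,fx=3,fy=3,interpolation=cv2.INTER_CUBIC)
    cv2.imwrite(f'pics/{n}2.png',a)
E
```

```text
t 1.6 pos [0.4816 0.1438 0.1574] local 0.008186447231827796 0.0030483144546936255 F [-0.7877  0.1554  0.1285] gap -0.00023487612798786772 q6 1.462361978535413
dp [-0.003   0.0044  0.0498] yaw 0.0011298827968438156 z [-0.0073 -0.001  -1.    ] tool x,y along ux [1.     0.0018 0.0008]
```

View pics/wrist2.png

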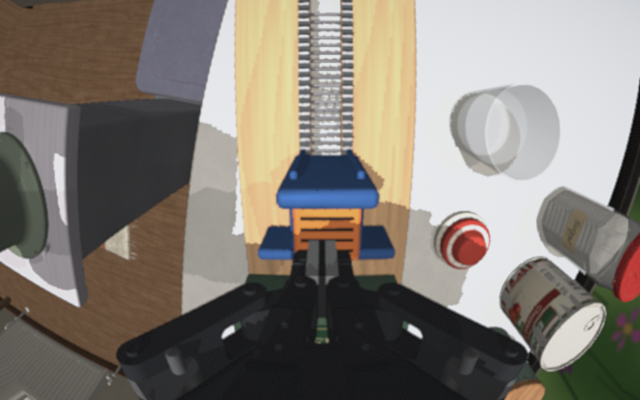

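View pics/side2.png

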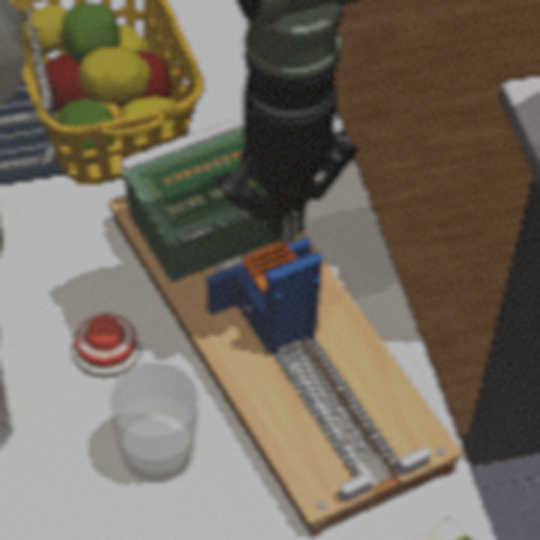

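The wrist view shows the shut fingers at (322,250), centred over the orange key (about 327,230) and in front of the blue rest. The side view agrees. I'll go down now.

>>> servo_tool(
  dp=[
    [-0.003,0.004,0.02],
    [-0.003,0.004,0.04],
    [-0.003,0.004,0.055],
    [-0.003,0.004,0.06],
    [-0.003,0.004,0.063],
  ],
  yaw=[0,0,0,0,0],
)

```text
t: 2.2
tool_pos: [0.4883, 0.1434, 0.114]
tcp_rot: [0.0, 0.612, 0.791, 0.0]
wrist_force: [0.3, -0.5, -0.6]
finger_gap: -0.002
grasp_force: 0.0
```

```bash
python3 g.py .006 .104
```

```text
t 2.2 pos [0.4883 0.1434 0.114 ] local 0.006207327380473933 -0.003291107498838791 F [ 0.2972 -0.4985 -0.6442] gap -0.002342422900067356 q6 1.4586050410340952
dp [-0.0003 -0.0044  0.0133] yaw 0.0018927666317571298 z [ 0.0006  0.0001 -1.    ] tool x,y along ux [ 1.      0.003  -0.0001]
```

>>> servo_tool(
  dp=[
    [0,-0.002,0.003],
    [0,-0.002,0.006],
    [0,-0.002,0.009],
    [0,-0.002,0.011],
    [0,-0.002,0.011],
  ],
  yaw=[0,0,0,0,0],
)

```text
t: 2.7
tool_pos: [0.4868, 0.1428, 0.1062]
tcp_rot: [0.0, 0.613, 0.79, 0.0]
wrist_force: [-2.1, -0.8, 7.1]
finger_gap: 0.001
grasp_force: 3.7
```

>>> servo_tool(
  dp=[
    [0,0,0.002],
    [0,0,0.004],
    [0,0,0.006],
    [0,0,0.007],
    [0,0,0.007],
  ],
  yaw=[0,0,0,0,0],
)

```text
t: 3.2
tool_pos: [0.4868, 0.1428, 0.1011]
tcp_rot: [0.0, 0.612, 0.79, 0.0]
wrist_force: [-3.2, -0.4, 8.6]
finger_gap: 0.004
grasp_force: 4.3
```

>>> servo_tool(
  dp=[
    [0.003,0,0.0013],
    [0.007,0,0.0013],
    [0.011,0,0.0013],
    [0.015,0,0.0013],
    [0.02,0,0.0013],
  ],
  yaw=[0,0,0,0,0],
)

```text
t: 3.7
tool_pos: [0.4831, 0.1568, 0.1003]
tcp_rot: [0.001, 0.613, 0.79, -0.0]
wrist_force: [-3.2, -2.6, 9.0]
finger_gap: 0.001
grasp_force: 4.4
```

```bash
python3 g.py .1 .1
```

```text
t 3.7 pos [0.4831 0.1568 0.1003] local 0.02042125571713635 -0.0016452737445813966 F [-3.219  -2.6018  8.9731] gap 0.0006283513423846628 q6 1.4882513566806426
dp [ 0.1061 -0.002   0.0002] yaw 0.0013618487427536023 z [ 0.0013 -0.0015 -1.    ] tool x,y along ux [ 1.      0.0021 -0.0017]
```

>>> servo_tool(
  dp=[
    [0.006,0,0.0005],
    [0.014,0,0.0005],
    [0.023,0,0.0005],
    [0.032,0,0.0005],
    [0.04,0,0.0005],
  ],
  yaw=[0,0,0,0,0],
)

```text
t: 4.2
tool_pos: [0.4755, 0.1861, 0.0999]
tcp_rot: [0.001, 0.613, 0.79, -0.0]
wrist_force: [-3.3, -2.3, 9.4]
finger_gap: -0.005
grasp_force: 4.5
```

>>> servo_tool(
  dp=[
    [0.01,0,0],
    [0.02,0,0],
    [0.03,0,0],
    [0.04,0,0],
    [0.05,0,0],
  ],
  yaw=[0,0,0,0,0],
)

```text
t: 4.7
tool_pos: [0.4659, 0.2224, 0.0998]
tcp_rot: [0.001, 0.613, 0.79, -0.0]
wrist_force: [-2.9, -2.5, 9.2]
finger_gap: 0.004
grasp_force: 4.5
```

```bash
python3 g.py .15 .1
python3 - <<'E'
from workcell import *
import cv2
a=grab_frame('side')['color'][...,::-1]
cv2.imwrite('pics/side3.png',cv2.resize(a[60:240,240:420],None,fx=3,fy=3,interpolation=cv2.INTER_CUBIC))
E
```

```text
t 4.7 pos [0.4659 0.2224 0.0998] local 0.08825825371854937 -0.0011761361386747233 F [-2.8512 -2.4703  9.2094] gap 0.00449961887381661 q6 1.6218546888244723
dp [ 0.0823 -0.0014 -0.0003] yaw 0.0014809177918568043 z [ 0.0008 -0.0013 -1.    ] tool x,y along ux [ 1.      0.0023 -0.0014]
```

View pics/side3.png

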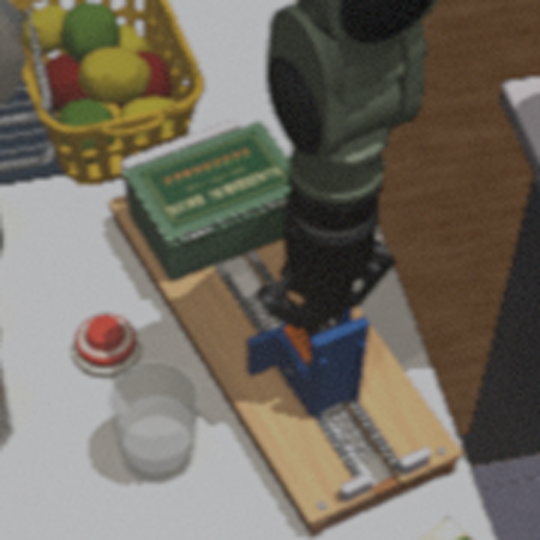

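The side view shows the jaw moving back with the fingers, its rest now near (340,365), while the tin has stayed put at (215,200). I'll continue and slow down near the stop.

>>> servo_tool(
  dp=[
    [0.01,0,0],
    [0.02,0,0],
    [0.03,0,0],
    [0.04,0,0],
    [0.05,0,0],
  ],
  yaw=[0,0,0,0,0],
)

```text
t: 5.25
tool_pos: [0.4564, 0.2588, 0.0998]
tcp_rot: [0.001, 0.613, 0.79, -0.0]
wrist_force: [-2.7, -3.2, 9.8]
finger_gap: 0.002
grasp_force: 4.5
```

>>> servo_tool(
  dp=[
    [0.005,0,0],
    [0.01,0,0],
    [0.015,0,0],
    [0.02,0,0],
    [0.025,0,0],
  ],
  yaw=[0,0,0,0,0],
)

```text
t: 5.75
tool_pos: [0.4517, 0.2769, 0.0998]
tcp_rot: [0.0, 0.613, 0.79, -0.0]
wrist_force: [-3.1, -3.3, 8.9]
finger_gap: -0.001
grasp_force: 4.5
```

```bash
python3 g.py .15 .1
```

```text
t 5.75 pos [0.4517 0.2769 0.0998] local 0.14454169493364852 -0.0008148770059651094 F [-3.066  -3.3331  8.9014] gap -0.0008519326988215933 q6 1.7295490996615037
dp [ 0.0073 -0.0011 -0.0003] yaw 0.001584547929293137 z [ 0.0003 -0.0009 -1.    ] tool x,y along ux [ 1.      0.0025 -0.0009]
```

>>> servo_tool(
  dp=[
    [0.003,0,0],
    [0.006,0,0],
    [0.009,0,0],
    [0.012,0,0],
    [0.015,0,0],
  ],
  yaw=[0,0,0,0,0],
)

```text
t: 6.25
tool_pos: [0.4488, 0.2877, 0.0998]
tcp_rot: [0.0, 0.613, 0.79, -0.0]
wrist_force: [-3.5, -2.2, 9.7]
finger_gap: -0.002
grasp_force: 4.5
```

>>> servo_tool(
  dp=[
    [0.002,0,0],
    [0.004,0,0],
    [0.006,0,0],
    [0.008,0,0],
    [0.01,0,0],
  ],
  yaw=[0,0,0,0,0],
)

```text
t: 6.75
tool_pos: [0.447, 0.2942, 0.0997]
tcp_rot: [0.001, 0.613, 0.79, -0.001]
wrist_force: [-2.9, -7.8, 7.8]
finger_gap: -0.001
grasp_force: 4.5
```

>>> servo_tool(
  dp=[
    [0.001,0,0],
    [0.002,0,0],
    [0.003,0,0],
    [0.004,0,0],
    [0.004,0,0],
  ],
  yaw=[0,0,0,0,0],
)

```text
t: 7.25
tool_pos: [0.4473, 0.2966, 0.0999]
tcp_rot: [0.002, 0.613, 0.79, -0.001]
wrist_force: [0.0, -6.5, 8.3]
finger_gap: -0.0
grasp_force: 4.5
```

```bash
python3 g.py .15 .1
python3 - <<'E'
from workcell import *
import cv2
a=grab_frame('side')['color'][...,::-1]
cv2.imwrite('pics/side4.png',cv2.resize(a[120:240,290:410],None,fx=5,fy=5,interpolation=cv2.INTER_CUBIC))
E
```

```text
t 7.25 pos [0.4473 0.2966 0.0999] local 0.16473720871719147 -0.001471145561927478 F [ 0.0415 -6.4521  8.2502] gap -0.00016643799168397508 q6 1.769811318394117
dp [-0.0196 -0.002  -0.    ] yaw 0.0010325440116455721 z [ 0.0024 -0.0037 -1.    ] tool x,y along ux [ 1.      0.0016 -0.0042]
```

View pics/side4.png

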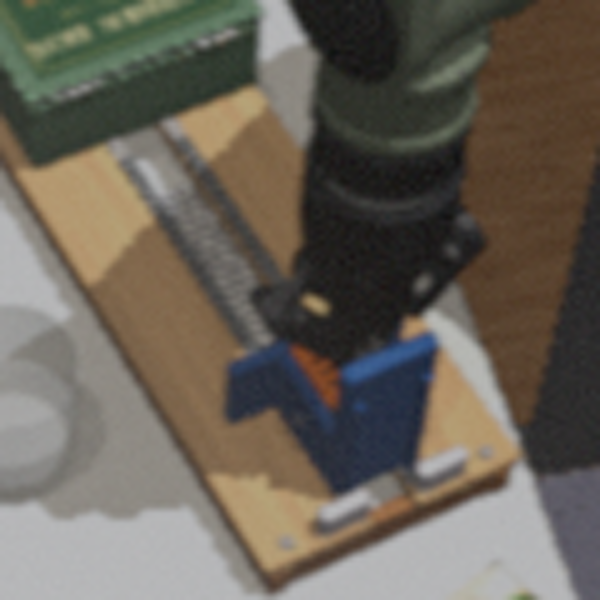

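The jaw's foot, near (350,490), is now right by the end blocks at (345,510) and (440,465). The horizontal force has risen and the fingertips are starting to slip on the key. I'll push gently on against the rest to make sure of the stop.

>>> servo_tool(
  dp=[
    [0.002,0,0],
    [0.004,0,0],
    [0.006,0,0],
    [0.008,0,0],
    [0.01,0,0],
  ],
  yaw=[0,0,0,0,0],
)

```text
t: 7.8
tool_pos: [0.4466, 0.3033, 0.1002]
tcp_rot: [0.004, 0.613, 0.79, -0.001]
wrist_force: [2.5, -12.3, 10.3]
finger_gap: 0.001
grasp_force: 4.4
```

>>> servo_tool(
  dp=[
    [0.001,0,0],
    [0.002,0,0],
    [0.003,0,0],
    [0.003,0,0],
    [0.003,0,0],
  ],
  yaw=[0,0,0,0,0],
)

```text
t: 8.3
tool_pos: [0.4465, 0.3033, 0.1003]
tcp_rot: [0.005, 0.614, 0.79, -0.002]
wrist_force: [3.2, -16.3, 11.9]
finger_gap: 0.003
grasp_force: 4.4
```

```bash
python3 g.py .15 .1
python3 - <<'E'
from workcell import *
import cv2
a=grab_frame('side')['color'][...,::-1]
cv2.imwrite('pics/side5.png',cv2.resize(a[120:240,290:410],None,fx=5,fy=5,interpolation=cv2.INTER_CUBIC))
E
```

```text
t 8.3 pos [0.4465 0.3033 0.1003] local 0.1713977547281275 -0.0023749063157087183 F [  3.2458 -16.3052  11.921 ] gap 0.0033129584152875665 q6 1.787405491437113
dp [-0.0285 -0.0032  0.0006] yaw -0.00027256962332953947 z [ 0.0056 -0.0094 -0.9999] tool x,y along ux [ 0.9999 -0.0004 -0.0105]
```

View pics/side5.png

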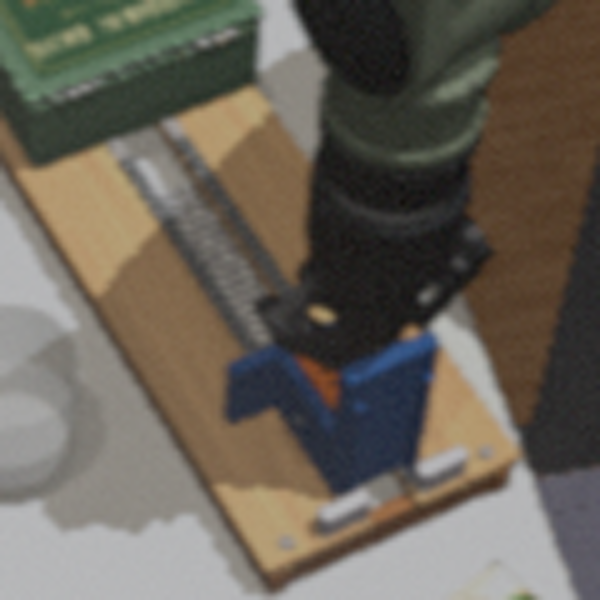

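The jaw hasn't moved between the last two pictures while the force rose to 16 N, so it is at the hard stop. I'll ease off slightly and lift straight up so the key locks there.

>>> servo_tool(
  dp=[
    [-0.004,0,0],
    [-0.004,0,-0.006],
    [-0.004,0,-0.014],
    [-0.006,0,-0.024],
    [-0.012,0,-0.034],
  ],
  yaw=[0,0,0,0,0],
)

```text
t: 8.85
tool_pos: [0.4461, 0.2991, 0.1247]
tcp_rot: [-0.0, 0.612, 0.791, 0.0]
wrist_force: [0.3, -0.4, -0.5]
finger_gap: -0.0
grasp_force: 0.0
```

>>> servo_tool(
  dp=[
    [-0.004,0,-0.02],
    [-0.004,0,-0.06],
    [-0.004,0,-0.1],
    [-0.004,0,-0.15],
    [-0.004,0,-0.15],
  ],
  yaw=[0,0,0,0,0],
)

```text
t: 9.35
tool_pos: [0.4496, 0.2973, 0.242]
tcp_rot: [0.002, 0.612, 0.791, 0.004]
wrist_force: [0.2, 0.5, 0.6]
finger_gap: 0.002
grasp_force: 0.0
```

```bash
python3 g.py .15 .1
python3 - <<'E'
from workcell import *
import cv2
from h import *
f=grab_frame('side');a=f['color'][...,::-1]
A=cv2.resize(a[120:240,290:410],None,fx=5,fy=5,interpolation=cv2.INTER_CUBIC)
cv2.imwrite('pics/end.png',A)
E
```

```text
t 9.35 pos [0.4496 0.2973 0.242 ] local 0.16485422727097693 -0.0038589637452760895 F [0.2055 0.4627 0.6162] gap 0.0022945047059205973 q6 1.7653461906131167
dp [-0.0202 -0.0068  0.1892] yaw 0.0017733511791164869 z [ 0.0077  0.004  -1.    ] tool x,y along ux [1.     0.0028 0.0019]
```

View pics/end.png

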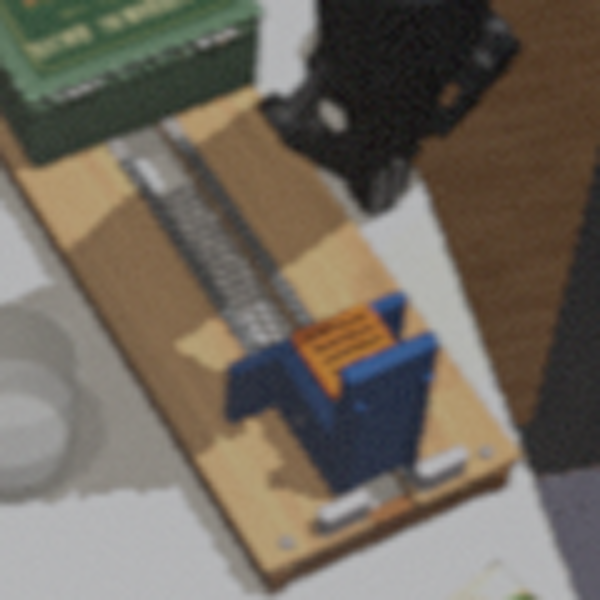

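The jaw is still at the end blocks, the key is up at (350,345), and the gripper is clear above it. I'll let the arm settle, then hand in.

>>> servo_tool(
  dp=[
    [0,0,0],
    [0,0,0],
    [0,0,0],
    [0,0,0],
    [0,0,0],
  ],
  yaw=[0,0,0,0,0],
)

```text
t: 9.9
tool_pos: [0.4468, 0.2959, 0.2361]
tcp_rot: [-0.0, 0.612, 0.79, -0.0]
wrist_force: [0.0, 0.5, -0.3]
finger_gap: 0.005
grasp_force: 0.0
```

```bash
python3 -c "
from workcell import *
print(job_done())"
```

```text
the job is handed in; nothing more can be done
None
```

The blue jaw is pushed back to its end stop, the key has sprung up and the arm is clear; I handed the job in at about 10 s, and no verdict came back.

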